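Brake lever travel check

ROBOT

A 6-joint arm with a two-finger parallel gripper is mounted at the origin on a cart in front of the work surface, level with it; the furniture and walls round the work are solid. World frame = base frame: x ahead of the robot, y to its left, z up, the work surface at z = 0. Lengths are in mm, angles in rad, forces in N, time in s.
With the tool pointing down it reaches from about 350 to 925 mm from the base axis. Payload 6.4 kg.
Tool frame: the origin (TCP) lies at the very end of the fingers, on their centre line; the grasp point (between the pads) lies 19 mm behind it; z points along the fingers, y is the line along which they close (so a half turn about z gives the same grasp; the last joint's range is limited). The gripper opens to 85 mm and grips with 20 to 120 N. Pads are 22 mm wide; open, the fingers measure 114 mm over their backs; the gripper's body (76 mm by 85 mm) begins 54 mm behind the grasp point. The pads swing forward as they close: fully open they stand 13 mm farther back than shut.
Start: joints at [-1.448, 0.245, 1.558, -0, 1.339, -0.174], TCP at [190.105, -621.59, 231.29] pointing down, gripper open.
Joint ranges: [-3.13, 3.13], [-1.02, 2.26], [0.13, 2.54], [-0.95, 4.09], [0.21, 2.88], [-2.74, 2.74]. Speed limits (rad/s): [2.57, 2.57, 3.14, 3.14, 3.14, 3.14].

INTERFACE

Orientations are given as a unit quaternion [x, y, z, w].
In Python, from workcell import get_state, read_camera, calibration, finish_job, cut_out, pinpoint gives the robot as it stands.
- The arm moves only by the tool move_arm, never from a script. Its argument "moves" is a list of rows, each an object with "offset": the shift along the world's x, y, z normalised to -1 to 1, where 1 is 0.1 m, a list of three; "turn": the turn about the world's z normalised to -1 to 1, where 1 is pi rad; "hand": the finger opening in mm, from 0 to 85.4. A call has 1 to 10 rows; each row is the pose to reach, as a shift and turn from the pose commanded when the call began, turning the shorter way round; what a row does not reach only later rows make up. A row lasts 1/8 s, in which the tool goes at most 62.5 mm and 10.7 degrees, less where a joint would pass 70% of its speed; a pose out of reach is approached as far as the arm can. A call with a number of a shift or a turn outside -1 to 1 is refused whole. A call with a gripper value outside its range is refused whole. The fingers move at their own pace and stop on an object; "force" is the grip in N (left out, the last holds). Time passes only in rows, so rows that repeat a pose let the fingers close. It gives the time, the measured TCP pose, the force, the opening and the grip force at its end, in the units of the state.
- get_state(): the state, without advancing time (a new reading comes with each control period).
- read_camera(name): name is "scene" or "top" or "wrist"; returns the picture (400x640x3 uint8, red, green, blue); there is no depth.
- calibration(name): a dict with "intrinsics" (3x3 intrinsics, pixels), "R" (3x3) and "t" (3): a world point X has camera coordinates R X + t. Camera axes: x right, y down, z forward; pixel columns grow to the right and rows downward; lengths in mm; the calibration is good to about 2 mm. A picture is of the moment at which its call begins: read the wrist's pose just before it. calibration takes no time and is no camera call; for the wrist camera it gives the pose at the moment of the call.
- finish_job(): hands the job in; it is judged then, once.
Trained networks look in the newest picture that a camera, given by its name, has taken for a name from the list of things; names that differ only in an ending like _2 or _b are one class to them, and where a whole thing is asked for, a point or a joint stands for the part that bears it (a point fixed in the world has none). Each returns a list of dicts, best first, with "score" (0 to 1); they miss things now and then, are a little off and sometimes report something else, mostly with a low value. They report only what shows in the picture. A call takes as long as a camera call.
- cut_out(camera, thing): "pixels" (400x640 bool, what is visible of it) and "xy" ([column, row] in pixels, amid what is visible of it).
- pinpoint(camera, thing): "xy" ([column, row] in pixels: a listed point, or the origin of a listed thing).
The state is a dict: "time": time; "joint_positions": joint angles; "dq": joint speeds; "effort": joint torques, N m; "ee_pos": TCP position; "eef_rot": TCP orientation; "force": force on the tool from outside, world axes, zero at the start; "torque": the same for the moment, N m; "finger_gap": finger opening in mm; "gripper_force": force on a finger pad.
Only numpy, scipy, OpenCV 4.12 (cv2) and the standard library are available. Lean on these libraries where they do the work, as an engineer would, in place of code of your own. Each camera call takes 0.05 s, during which the arm holds its last target. There are 200 camera calls.

TASK

Check the brake lever with the red blade: with the outside of the fingers, press it in towards its handlebar grip until it meets its stop, let it come right back out with the fingers off it, then press it in to the stop again and finish while still holding it there, so that the gap left to the bar can be seen. Press firmly but do not force it past the stop; do not pinch the lever, hook it from behind or touch the handlebar. Leave the black lever and all loose things alone.

Things in the scene. Friction and masses are not known exactly. Their poses are not given: they have to be found in the camera images.
- red_stand: test stand of the red lever, fixed on a green mat (3 mm): grey plate 65 x 110 x 8 mm, post, level handlebar stub (150 mm, grip 29 mm thick) 90 mm up. Origin on the mat top. x axis: from the lever towards the bar; y along the bar. Bar axis at x = +30 mm. Post and lever clamp (36 x 30 mm, top at 108 mm) at y = +45. Lever's vertical pivot at x = -15, y = +45; blade runs from there to -y
- red_lever (a joint): swing of the red lever about its vertical pivot, rad: 0 fully out (rest), 0.26 at its hard stop, where about 24 mm is left between blade and grip. A spring returns it: about 3.3 N to start it and 9 N to hold it at the stop, pushed at point red_press
- red_press (a point): point to press: on the outer face of the red blade, 72 mm from the pivot, at mid-height, 93 mm over the table; moves with the lever. x points square into the face, towards the bar; y along the blade to the pivot; z up. Blade 12 mm thick, 16 mm tall, straight, ending 43 mm beyond this point. Travel to the stop 19 mm. The inner half of the blade's thickness and the bar must not be touched
- black_lever (a joint): swing of the identical lever with the black blade on the other, identical stand, rad: 0 at rest; to be left alone
- black_stand: the other test stand, with the black lever; built and oriented like red_stand; origin on the mat top. The two stands and the sanding block swap places between runs
- sanding_block: loose cork sanding block 64 x 108 x 31 mm lying on the mat beside or between the stands; origin under its centre; leave it alone
- screwdriver: loose screwdriver with red handle, 188 mm long, on the table right of the mat; leave it alone
- pencil: loose flat red pencil 174 mm long lying along the near edge of the mat; leave it alone
- glue_bottle: loose white glue bottle, 54 mm wide, 195 mm tall, standing at the left rear; leave it alone
- wax_tin: loose round green wax tin, 86 mm wide, 30 mm tall, at the left rear; leave it alone

How it is judged (in metres and radians):
On the way, in this order (a step that is already met when the one before it is completed fails the run):
1. the red lever is pressed to its stop by the fingers on its outer face (value of joint red_lever above 0.235 rad and contact force between the fingers and red_lever_c0 above 2 N), for 0.2 s.
2. the red lever is fully out again, with the fingers off it (value of joint red_lever below 0.02 rad and contact force between the fingers and red_lever_c0 below 0.2 N), for 0.2 s.
3. the red lever is pressed to its stop a second time (all of step 1), for 0.2 s.
At the end, for the whole second after the job is handed in: the fingers still hold the red lever still at its stop (at least 0.235 of 0.26 rad) with 2 to 40 N on its outer face; the black lever is out (under 0.03 rad) and no loose thing has moved 20 mm (all of step 3 and velocity of joint red_lever between -0.05 and 0.05 rad/s and contact force between the fingers and red_lever_c0 below 40 N and value of joint black_lever below 0.03 rad and distance of each of sanding_block, screwdriver, pencil, glue_bottle, wax_tin from where it was at the start of the episode below 0.02 m); the arm keeps its last pose, push and grip.
It fails at once if the red lever is forced: more than 40 N on it (contact force between the fingers and red_lever_c0 above 40 N).
It fails at once if the red lever is pinched or hooked: fingers on its inner face with over 2 N (contact force between the fingers and red_lever_c1 above 2 N).
It fails at once if the handlebar of the red stand is touched with over 2 N (contact force between any of the arm, the fingers and red_stand_c0 above 2 N or contact force between any of the arm, the fingers and red_stand_c1 above 2 N).
It fails at once if the black lever is pressed (over 0.04 rad) (value of joint black_lever above 0.04 rad).
It fails at once if a loose thing is moved by over 20 mm (distance of any of sanding_block, screwdriver, pencil, glue_bottle, wax_tin from where it was at the start of the episode above 0.02 m).
It also fails if it takes over 42 s, if anything falls off the work surface, if the arm or the gripper's body presses on something with over 40 N, if the wrist force passes 120 N, or if a joint passes its speed limit or range.

## Working session

There is one attempt and no reset: what is moved stays moved. The work goes in short steps, Python scripts to look and compute and a tool call to move; the robot and the scene stay as the last step left them, time stands still between calls to the robot, and variables do not carry over. Pictures are saved under pics/ and viewed, at most 10 in all, crops included, and the job is handed in when it is done.

Besides the shell and the picture viewer there is one more tool, called after "Call:" by a JSON object that holds its "api" and its "payload", one argument or row to a line. move_arm: Moves the arm, as the interface text tells. Scaled input: -1 to 1 covers 0.1 m each way for a shift and pi rad each way for a turn. Its arguments: {"type":"object","properties":{"moves":{"type":"array","items":{"type":"object","properties":{"offset":{"type":"array","items":{"type":"number"}},"turn":{"type":"number"},"hand":{"type":"number"}}}},"force":{"type":"number"}},"required":["moves"]}

```bash
mkdir -p pics; cat > h.py <<'E'
import numpy as np, cv2
from workcell import *
def tri(obs):
    A=[];b=[]
    for c,xy in obs:
        k=calibration(c) if isinstance(c,str) else c
        P=np.array(k["intrinsics"])@np.c_[np.array(k["R"]),np.array(k["t"])]
        for i in (0,1):
            r=P[i]-xy[i]*P[2]; r=r/np.linalg.norm(r[:3]); A.append(r[:3]); b.append(-r[3])
    x,res,_,_=np.linalg.lstsq(np.array(A),np.array(b),rcond=None); return x,res
def onz(c,xy,z):
    k=calibration(c);R=np.array(k["R"]);d=R.T@np.linalg.inv(k["intrinsics"])@[xy[0],xy[1],1];o=-R.T@np.array(k["t"]).ravel()
    return o+d*(z-o[2])/d[2]
E
python3 - <<'E'
from h import *
ims={c:read_camera(c) for c in("scene","top")}
for c in ims: cv2.imwrite(f"pics/{c}0.png",ims[c][:,:,::-1])
for t,z in (("red_press",93),("red_stand",3),("black_stand",3),("red_lever",93),("sanding_block",3)):
    o={}
    for c in ims:
        r=pinpoint(c,t) if t!="red_lever" else cut_out(c,t)
        for q in r[:2]: print(t,c,np.round(q["xy"],1),round(q["score"],2),onz(c,q["xy"],z).round(1))
        if r:o[c]=r[0]["xy"]
    if len(o)==2: x,res=tri(o.items());print("   tri",x.round(1),res)
E
```

```text
red_press scene [337.5 188.6] 0.71 [486.8 127.3  93. ]
red_press top [348. 208.] 0.47 [495.3 112.7  93. ]
   tri [500.4 114.6  73.3] [19.37398233]
red_stand scene [319.2 204.6] 0.94 [533.7 154.2   3. ]
red_stand top [337.  200.8] 0.73 [531.4 143.8   3. ]
   tri [535.4 147.7  -3.4] [47.04991581]
black_stand scene [348.7 162.5] 0.73 [631.   -5.4   3. ]
black_stand top [384.1 166.9] 0.87 [639.4  -1.1   3. ]
   tri [637.6  -4.8  -1. ] [37.15480065]
red_lever scene [329.9 188.4] 0.8 [497.4 143.3  93. ]
red_lever top [345.8 206.9] 0.72 [498.5 119.   93. ]
red_lever top [334.5 194.4] 0.55 [534.6 151.8  93. ]
   tri [507.3 126.   73.1] [176.09569977]
sanding_block scene [297.  258.6] 0.86 [410.4 291.2   3. ]
sanding_block scene [339.1 185.5] 0.6 [566.2  69.6   3. ]
sanding_block top [292.6 237.2] 0.82 [418.4 277.1   3. ]
   tri [422.5 281.8 -19.4] [23.18379995]
```

```bash
python3 -c "
from h import *
print(get_state())"
```

```text
{'time': 0.6, 'joint_positions': array([-1.44809749e+00,  2.45070717e-01,  1.55780219e+00, -1.26049282e-05,
        1.33871195e+00, -1.74092951e-01]), 'dq': array([ 0.00041039, -0.00079284, -0.00215859,  0.00057677, -0.00083227,
        0.00088804]), 'effort': array([ 1.43216930e-04, -4.29276824e+01, -3.26252139e+01, -1.56791630e-04,
        7.17077710e-04, -6.17685700e-06]), 'ee_pos': array([ 190.10288564, -621.58718306,  231.30781915]), 'eef_rot': array([ 9.89009306e-01,  1.47853280e-01, -6.23159586e-06,  3.73794312e-06]), 'force': array([-0.71160187,  0.04878071,  0.94697425]), 'torque': array([ 0.01089246, -0.01560133, -0.0102128 ]), 'gripper_force': 0.0, 'finger_gap': 85.18909100079837}
```

```bash
python3 -c "
from h import *
a=cv2.imread('pics/scene0.png')[100:320,200:480];b=cv2.imread('pics/top0.png')[100:320,220:500]
cv2.imwrite('pics/c0.png',np.hstack([cv2.resize(a,(400,314),interpolation=2),cv2.resize(b,(400,314),interpolation=2)]))"
```

```text
(no output)
```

View pics/c0.png

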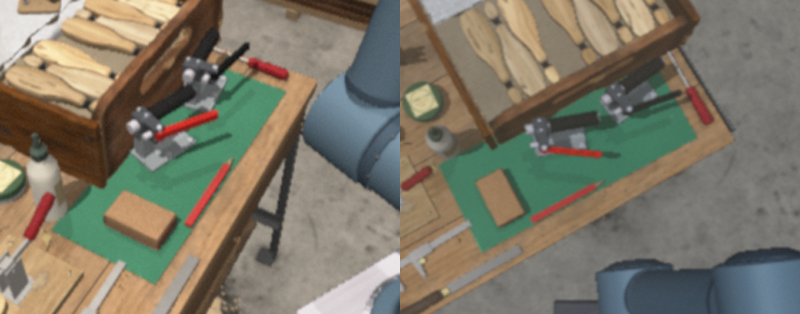

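View pics/scene0.png

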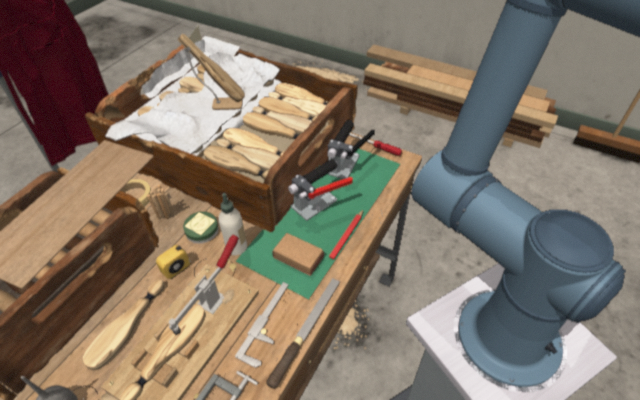

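The scene view shows the red blade running from its clamp at (306,190) to its tip at (352,181). The red stand is between the cork block and the black stand, with the bar on the box side. I'll move closer now.

Call:
{"api": "move_arm", "payload": {
  "moves": [
    {"offset": [0.3,0.5,0.1],"turn": 0,"hand": 0},
    {"offset": [0.6,1,0.2],"turn": 0,"hand": 0}
  ],
  "force": 40
}}

```text
time: 0.85
ee_pos: [250.4, -520.6, 251.2]
eef_rot: [0.989, 0.147, 0.0, -0.0]
force: [1.2, -0.2, -0.2]
finger_gap: 51.5
gripper_force: 0.0
```

Call:
{"api": "move_arm", "payload": {
  "moves": [
    {"offset": [0.3,0.5,0.1],"turn": 0,"hand": 0},
    {"offset": [0.6,1,0.2],"turn": 0,"hand": 0}
  ]
}}

```text
time: 1.1
ee_pos: [310.8, -420.0, 271.8]
eef_rot: [0.989, 0.148, 0.0, 0.0]
force: [1.6, -0.4, -0.4]
finger_gap: 12.5
gripper_force: 0.0
```

Call:
{"api": "move_arm", "payload": {
  "moves": [
    {"offset": [0.2,0.5,0],"turn": 0,"hand": 0},
    {"offset": [0.4,1,0],"turn": 0,"hand": 0}
  ]
}}

```text
time: 1.35
ee_pos: [350.7, -320.0, 271.7]
eef_rot: [0.989, 0.148, 0.0, 0.0]
force: [0.5, -0.8, 0.3]
finger_gap: 0.1
gripper_force: 0.0
```

Call:
{"api": "move_arm", "payload": {
  "moves": [
    {"offset": [0.2,0.5,0],"turn": 0,"hand": 0},
    {"offset": [0.4,1,0],"turn": 0,"hand": 0}
  ]
}}

```text
time: 1.6
ee_pos: [390.5, -220.0, 271.6]
eef_rot: [0.989, 0.148, 0.0, 0.0]
force: [-0.0, -0.1, -0.1]
finger_gap: -0.0
gripper_force: 0.0
```

Call:
{"api": "move_arm", "payload": {
  "moves": [
    {"offset": [0,0.5,0],"turn": 0,"hand": 0},
    {"offset": [0,1,0],"turn": 0,"hand": 0}
  ]
}}

```text
time: 1.85
ee_pos: [390.0, -120.0, 271.5]
eef_rot: [0.989, 0.148, 0.0, 0.0]
force: [0.9, 0.9, -0.3]
finger_gap: 0.1
gripper_force: 0.0
```

Call:
{"api": "move_arm", "payload": {
  "moves": [
    {"offset": [0,0.5,0],"turn": 0,"hand": 0},
    {"offset": [0,1,0],"turn": 0,"hand": 0},
    {"offset": [0,1,0],"turn": 0,"hand": 0}
  ]
}}

```text
time: 2.22
ee_pos: [389.9, -19.1, 271.5]
eef_rot: [0.989, 0.151, 0.0, 0.0]
force: [0.6, -1.1, -0.3]
finger_gap: 0.4
gripper_force: 0.0
```

```bash
python3 - <<'E'
from h import *
s=get_state();print(s["time"],s["ee_pos"],s["eef_rot"],s["finger_gap"])
im=read_camera("wrist");cv2.imwrite("pics/w1.png",im[:,:,::-1])
k=calibration("wrist");R=np.array(k["R"]);print(R.round(3),(-R.T@np.array(k["t"]).ravel()).round(1),k["intrinsics"])
for t,z in (("red_press",93),("red_stand",3),("black_stand",3)):
    for q in pinpoint("wrist",t)[:2]: print(t,np.round(q["xy"],1),round(q["score"],2),onz("wrist",q["xy"],z).round(1))
E
```

```text
2.225 [389.8892939  -19.08692617 271.52415775] [9.88585525e-01 1.50660023e-01 4.53630406e-04 1.04534672e-04] 0.446138012451717
[[ 0.296 -0.955  0.001]
 [-0.923 -0.286  0.257]
 [-0.246 -0.077 -0.966]] [452.   -1.3 413. ] [[282.8366415    0.         320.24108454]
 [  0.         282.8366415  197.82189639]
 [  0.           0.           1.        ]]
red_press [221.3  43.5] 0.86 [497.1 117.   93. ]
red_stand [227.1  27.6] 0.78 [530.3 146.4   3. ]
```

View pics/w1.png

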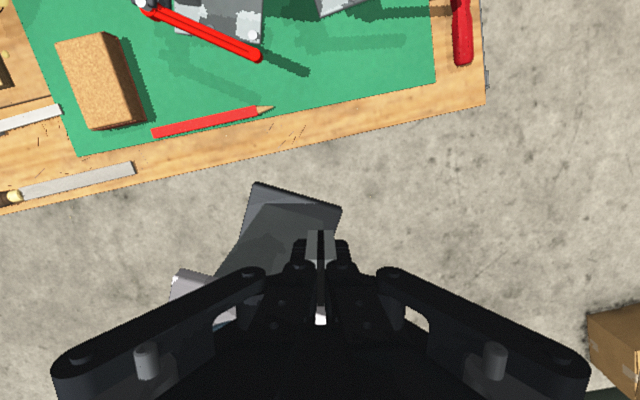

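The wrist view shows the red blade running from its pivot at about (145,8) to its tip at about (258,57). The pencil is at (210,120) and clear of it. I'll take one closer look.

Call:
{"api": "move_arm", "payload": {
  "moves": [
    {"offset": [0,0.5,0],"turn": 0,"hand": 0},
    {"offset": [0,1,0],"turn": 0,"hand": 0},
    {"offset": [0,1,0],"turn": 0,"hand": 0},
    {"offset": [0,1,0],"turn": 0,"hand": 0}
  ]
}}

```text
time: 2.92
ee_pos: [390.4, 77.4, 271.2]
eef_rot: [0.989, 0.147, -0.0, 0.0]
force: [-1.2, 0.0, 0.4]
finger_gap: 0.0
gripper_force: 0.0
```

```bash
python3 - <<'E'
from h import *
s=get_state();print(s["time"],s["ee_pos"],s["dq"].round(3))
k=calibration("wrist");im=read_camera("wrist")
for t,z in (("red_press",93),("red_stand",3),("black_stand",3)):
    for q in pinpoint("wrist",t)[:2]: print(t,np.round(q["xy"],1),round(q["score"],2),onz("wrist",q["xy"],z).round(1))
r=cut_out("wrist","red_lever")[0];m=r["pixels"]
print(r["score"],m.sum())
hsv=cv2.cvtColor(im,cv2.COLOR_RGB2HSV)
red=((hsv[...,0]<8)|(hsv[...,0]>172))&(hsv[...,1]>150)&(hsv[...,2]>60)&cv2.dilate(m.astype(np.uint8),np.ones((9,9))).astype(bool)
top=red&(hsv[...,2]>np.percentile(hsv[...,2][red],50))
for n,M in(("all",red),("top",top)):
    p=np.argwhere(M)[:,::-1].astype(np.float32);rc=cv2.minAreaRect(p);print(n,len(p),rc)
    for z in(85,101):print(z,[onz("wrist",c,z)[:2].round(1).tolist() for c in cv2.boxPoints(rc)])
v=im[:,:,::-1].copy();cv2.imwrite("pics/w2.png",np.hstack([cv2.resize(v[:260,60:460],(600,390)) ]))
E
```

```text
2.925 [390.37392228  77.42206842 271.21188599] [-0.022 -0.003  0.001  0.002  0.001  0.004]
red_press [309.1  73.2] 0.67 [496.7 121.4  93. ]
red_stand [294.5  51.7] 0.77 [528.7 154.4   3. ]
black_stand [434.8  11.5] 0.84 [625.5  -4.2   3. ]
0.95 1610
all 1527 ((292.451171875, 62.4010009765625), (123.30840301513672, 16.037982940673828), 22.319438934326172)
85 [[499.3, 206.8], [514.8, 203.7], [506.3, 76.2], [490.1, 77.7]]
101 [[497.1, 201.4], [511.8, 198.4], [503.7, 77.1], [488.3, 78.6]]
top 739 ((292.72137451171875, 62.26531982421875), (121.07733154296875, 12.296058654785156), 22.579572677612305)
85 [[501.6, 205.0], [513.4, 202.6], [504.5, 77.3], [492.0, 78.6]]
101 [[499.2, 199.7], [510.5, 197.4], [501.9, 78.2], [490.1, 79.4]]
```

View pics/w2.png

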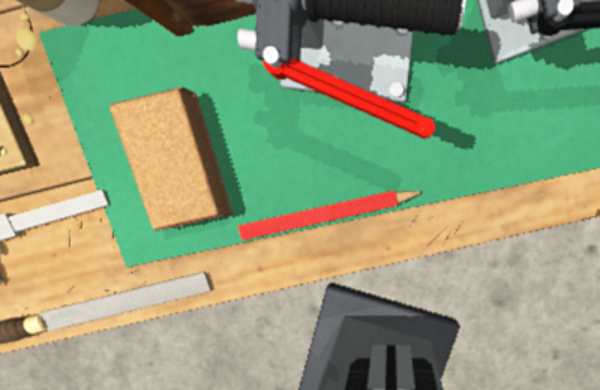

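The blade runs almost along world y. Its outer face is at about x 493 at the press point, where y is about 121. The approach will be from −x with the fingers shut.

Call:
{"api": "move_arm", "payload": {
  "moves": [
    {"offset": [0.3,0.2,-0.3],"turn": -0.04,"hand": 0},
    {"offset": [0.6,0.42,-0.9],"turn": -0.078,"hand": 0},
    {"offset": [0.6,0.42,-0.9],"turn": -0.078,"hand": 0},
    {"offset": [0.6,0.42,-0.9],"turn": -0.078,"hand": 0}
  ]
}}

```text
time: 3.68
ee_pos: [450.2, 120.0, 181.6]
eef_rot: [1.0, 0.026, -0.0, 0.0]
force: [-0.2, -0.4, 0.4]
finger_gap: 0.1
gripper_force: 0.0
```

Call:
{"api": "move_arm", "payload": {
  "moves": [
    {"offset": [0,0,-0.5],"turn": 0,"hand": 0},
    {"offset": [0,0,-1],"turn": 0,"hand": 0},
    {"offset": [0,0,-1],"turn": 0,"hand": 0},
    {"offset": [0,0,-1],"turn": 0,"hand": 0}
  ]
}}

```text
time: 4.18
ee_pos: [452.3, 120.1, 84.6]
eef_rot: [1.0, 0.026, 0.003, 0.0]
force: [1.0, -0.1, 1.8]
finger_gap: -0.0
gripper_force: 0.0
```

```bash
python3 - <<'E'
from h import *
s=get_state();print(s["time"],s["ee_pos"],s["force"])
im=read_camera("wrist")
v=im[:,:,::-1].copy();cv2.imwrite("pics/w3.png",v)
E
```

```text
4.175 [452.33795745 120.12045521  84.57324815] [ 1.01450415 -0.10474159  1.82604446]
```

View pics/w3.png

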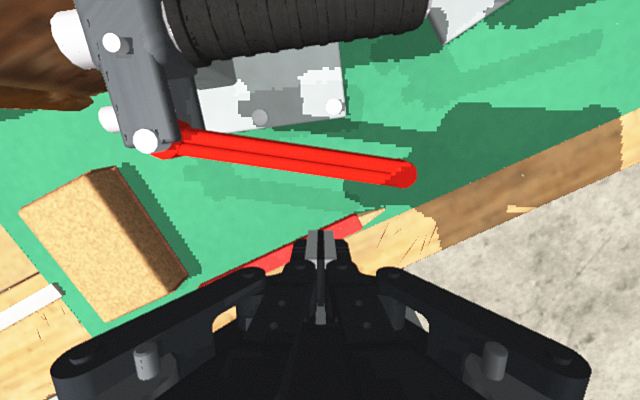

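The fingers are in front of the blade at image column 320, about 73 mm from the pivot, and there is clear space between them and the face. I'll advance now.

Call:
{"api": "move_arm", "payload": {
  "moves": [
    {"offset": [0.1,0,-0.04],"turn": 0,"hand": 0},
    {"offset": [0.2,0,-0.04],"turn": 0,"hand": 0},
    {"offset": [0.26,0,-0.04],"turn": 0,"hand": 0},
    {"offset": [0.28,0,-0.04],"turn": 0,"hand": 0},
    {"offset": [0.3,0,-0.04],"turn": 0,"hand": 0},
    {"offset": [0.32,0,-0.04],"turn": 0,"hand": 0},
    {"offset": [0.34,0,-0.04],"turn": 0,"hand": 0},
    {"offset": [0.34,0,-0.04],"turn": 0,"hand": 0}
  ]
}}

```text
time: 5.22
ee_pos: [483.4, 120.3, 77.0]
eef_rot: [1.0, 0.026, -0.001, 0.0]
force: [-4.6, -1.7, 1.9]
finger_gap: -0.2
gripper_force: 1.8
```

Call:
{"api": "move_arm", "payload": {
  "moves": [
    {"offset": [0.03,0,0],"turn": 0,"hand": 0},
    {"offset": [0.06,0,0],"turn": 0,"hand": 0},
    {"offset": [0.09,0,0],"turn": 0,"hand": 0},
    {"offset": [0.12,0,0],"turn": 0,"hand": 0},
    {"offset": [0.14,0,0],"turn": 0,"hand": 0},
    {"offset": [0.14,0,0],"turn": 0,"hand": 0}
  ]
}}

```text
time: 5.98
ee_pos: [496.7, 119.9, 76.8]
eef_rot: [1.0, 0.026, -0.002, 0.001]
force: [-7.8, -3.4, 3.9]
finger_gap: -0.1
gripper_force: 4.1
```

```bash
python3 - <<'E'
from h import *
s=get_state();print(s["time"],s["ee_pos"],s["force"],s["torque"])
im=read_camera("wrist")
cv2.imwrite("pics/w4.png",im[:,:,::-1])
E
```

```text
5.975 [496.71969934 119.9219947   76.76235048] [-7.80166127 -3.38821461  3.92138254] [-0.55949808  1.14141254 -0.01533812]
```

View pics/w4.png

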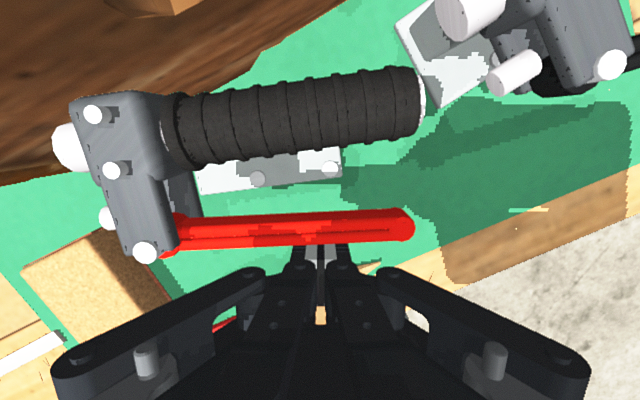

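The fingers are on the outer face and the blade is well pressed, with the gap to the grip still open. The rise in force should now show where the stop is.

Call:
{"api": "move_arm", "payload": {
  "moves": [
    {"offset": [0.015,0,0],"turn": 0,"hand": 0},
    {"offset": [0.03,0,0],"turn": 0,"hand": 0},
    {"offset": [0.03,0,0],"turn": 0,"hand": 0}
  ]
}}

```text
time: 6.4
ee_pos: [499.5, 120.0, 76.7]
eef_rot: [1.0, 0.026, -0.002, 0.0]
force: [-9.4, -4.0, 4.6]
finger_gap: -0.1
gripper_force: 4.6
```

Call:
{"api": "move_arm", "payload": {
  "moves": [
    {"offset": [0.01,0,0],"turn": 0,"hand": 0},
    {"offset": [0.015,0,0],"turn": 0,"hand": 0},
    {"offset": [0.015,0,0],"turn": 0,"hand": 0}
  ]
}}

```text
time: 6.78
ee_pos: [500.8, 120.1, 76.7]
eef_rot: [1.0, 0.026, -0.003, 0.0]
force: [-9.6, -2.7, 5.1]
finger_gap: 0.1
gripper_force: 4.8
```

Call:
{"api": "move_arm", "payload": {
  "moves": [
    {"offset": [0.01,0,0],"turn": 0,"hand": 0},
    {"offset": [0.01,0,0],"turn": 0,"hand": 0}
  ]
}}

```text
time: 7.02
ee_pos: [501.1, 120.1, 76.7]
eef_rot: [1.0, 0.026, -0.004, 0.0]
force: [-11.8, -3.4, 8.2]
finger_gap: 0.2
gripper_force: 6.2
```

Call:
{"api": "move_arm", "payload": {
  "moves": [
    {"offset": [0.01,0,0],"turn": 0,"hand": 0},
    {"offset": [0.01,0,0],"turn": 0,"hand": 0}
  ]
}}

```text
time: 7.28
ee_pos: [501.2, 120.1, 76.6]
eef_rot: [1.0, 0.026, -0.005, 0.0]
force: [-16.5, -3.5, 10.3]
finger_gap: 0.2
gripper_force: 8.1
```

The force now rises while the arm doesn't move, so this is the stop. I'll hold here, then retract fully.

Call:
{"api": "move_arm", "payload": {
  "moves": [
    {"offset": [0,0,0],"turn": 0,"hand": 0},
    {"offset": [0,0,0],"turn": 0,"hand": 0},
    {"offset": [0,0,0],"turn": 0,"hand": 0},
    {"offset": [0,0,0],"turn": 0,"hand": 0}
  ]
}}

```text
time: 7.78
ee_pos: [501.2, 120.1, 76.6]
eef_rot: [1.0, 0.026, -0.005, 0.0]
force: [-15.0, -4.0, 9.9]
finger_gap: -0.1
gripper_force: 8.0
```

Call:
{"api": "move_arm", "payload": {
  "moves": [
    {"offset": [-0.04,0,0],"turn": 0,"hand": 0},
    {"offset": [-0.1,0,0],"turn": 0,"hand": 0},
    {"offset": [-0.2,0,0],"turn": 0,"hand": 0},
    {"offset": [-0.3,0,0],"turn": 0,"hand": 0},
    {"offset": [-0.38,0,0],"turn": 0,"hand": 0},
    {"offset": [-0.38,0,0],"turn": 0,"hand": 0},
    {"offset": [-0.38,0,0],"turn": 0,"hand": 0},
    {"offset": [-0.38,0,0],"turn": 0,"hand": 0},
    {"offset": [-0.38,0,0],"turn": 0,"hand": 0},
    {"offset": [-0.38,0,0],"turn": 0,"hand": 0}
  ]
}}

```text
time: 9.02
ee_pos: [466.7, 120.4, 77.3]
eef_rot: [1.0, 0.026, -0.0, -0.0]
force: [0.9, -0.3, -0.3]
finger_gap: 0.2
gripper_force: 0.0
```

```bash
python3 - <<'E'
from h import *
s=get_state();print(s["time"],s["ee_pos"],s["force"])
im=read_camera("wrist")
cv2.imwrite("pics/w5.png",im[:,:,::-1])
E
```

```text
9.025 [466.68096536 120.37884993  77.26116415] [ 0.88055951 -0.25836065 -0.32529459]
```

View pics/w5.png

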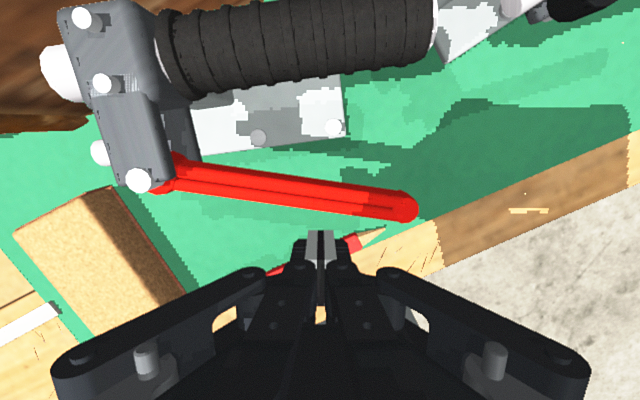

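The lever is fully out again and the fingers are clear of it. Now the second press, to the same end pose.

Call:
{"api": "move_arm", "payload": {
  "moves": [
    {"offset": [0.1,0,0],"turn": 0,"hand": 0},
    {"offset": [0.15,0,0],"turn": 0,"hand": 0},
    {"offset": [0.19,0,0],"turn": 0,"hand": 0},
    {"offset": [0.23,0,0],"turn": 0,"hand": 0},
    {"offset": [0.27,0,0],"turn": 0,"hand": 0},
    {"offset": [0.3,0,0],"turn": 0,"hand": 0},
    {"offset": [0.33,0,0],"turn": 0,"hand": 0},
    {"offset": [0.35,0,0],"turn": 0,"hand": 0},
    {"offset": [0.36,0,0],"turn": 0,"hand": 0},
    {"offset": [0.36,0,0],"turn": 0,"hand": 0}
  ]
}}

```text
time: 10.32
ee_pos: [500.7, 120.1, 76.7]
eef_rot: [1.0, 0.026, -0.003, 0.0]
force: [-9.1, -2.7, 6.2]
finger_gap: 0.1
gripper_force: 4.7
```

Call:
{"api": "move_arm", "payload": {
  "moves": [
    {"offset": [0.01,0,0],"turn": 0,"hand": 0},
    {"offset": [0.02,0,0],"turn": 0,"hand": 0},
    {"offset": [0.02,0,0],"turn": 0,"hand": 0},
    {"offset": [0.02,0,0],"turn": 0,"hand": 0},
    {"offset": [0.02,0,0],"turn": 0,"hand": 0},
    {"offset": [0.02,0,0],"turn": 0,"hand": 0},
    {"offset": [0.02,0,0],"turn": 0,"hand": 0}
  ]
}}

```text
time: 11.2
ee_pos: [501.2, 120.2, 76.6]
eef_rot: [1.0, 0.026, -0.005, 0.0]
force: [-15.2, -2.9, 10.9]
finger_gap: 0.1
gripper_force: 7.7
```

The arm is at the same stop position (x 501.2), pressing at about 19 N and steady. I'm handing in.

```bash
python3 -c "
from workcell import *
print(finish_job())"
```

```text
the job is handed in; nothing more can be done
None
```

I pressed the red lever to its stop, let it come fully out with the fingers clear, pressed it to the stop again, and handed the job in while holding it there at about 19 N; the hand-in gave no verdict.

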